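Set up the microscope bench: dose of nuts and probes

TASK

Put the aluminium tray under the hopper and pull the red slide gate about halfway, so that all the nuts of the far chamber (the one away from the red tab) fall into the tray while the reserve nuts of the near chamber stay in, then push the gate fully shut. Set the tray with its nuts centred on the microscope's lit stage panel, and move every probe from the wooden rack into the white caddy, standing in its pockets. Leave the jar, the eyepiece and the loupe where they are.

Things in the scene. Friction and masses are not known exactly. Their poses are not given: they have to be found in the camera images.
- hopper: Fixed clear hopper on two rear posts (x +75 mm and up). Two open-topped chambers (inside x +-23 mm) along its y, split by a blue partition at y 0: dose chamber y +2 to +36, reserve chamber y -36 to -2 mm, floored by the slide gate. Outside x +-29, y +-46 mm, z 47 to 137 mm over the bench; free below and from the -x side. Origin: on the bench under the middle.
- outlet (a point): Point on the bench straight under the middle of the dose chamber (hopper frame x 0, y +19 mm); the middle of where the dose falls. Same axes as the hopper.
- gate (a joint): Steel slide gate, floor of both chambers, z 52 to 58 mm. 0 = shut, 0.08 m = fully out towards hopper -y; stays where left (2.5 N friction). Its edge lies at hopper y = +40 mm minus the value, so the dose chamber opens first: at 0.040 it is wholly open and the reserve still covered; from 0.048 reserve nuts may drop, under 0.031 dose nuts may stay.
- gate_grip (a point): On the axis of the gate's upright red tab, 90 mm over the bench; tab 24 mm (hopper x) by 12 mm (hopper y, the way it slides), from 58 to 106 mm over the bench, 100 mm to hopper -y of the middle when shut. Axes as the hopper.
- tray: Loose aluminium tray, 100 x 100 mm, 25 mm high, walls and floor 4 mm, 0.16 kg. A flat arm leads along its -x to an upright black grip fin, 28 mm (x) by 12 mm (y), from 7 to 57 mm over the tray's underside, centred at tray x -100, y 0 mm. Origin: middle of the underside.
- microscope: Fixed stereo microscope; its grey base, 35 mm high, spans x -95 to +95, y -250 to +90 mm about the origin, which lies on the bench under the middle of the lit stage panel. Head and column stand towards its -y (y below -112 mm, head from z 150 mm up), so the stage is open from above.
- stage (a point): Middle of the stage: a pale, lit square panel of 124 mm, flush in the base top 35 mm over the bench. Axes as the microscope.
- rack: Fixed wooden storage rack, 158 x 28 mm, 80 mm high, a row along its x of four square pockets of 18 mm, 38 mm apart (x -57, -19, +19, +57 mm), floor 5 mm over the bench. Origin: middle of the underside.
- caddy: Fixed white plastic caddy by the microscope, 150 x 44 mm, 80 mm high, a row along its x of four open-topped pockets, 30 mm (x) by 34 mm (y), 36 mm apart (their middles at x -54, -18, +18, +54 mm, y 0), floor 5 mm over the bench. Origin: middle of the underside.
- jar: Loose small jar, 44 mm wide, 60 mm high; a bystander. Origin: middle of the underside.
- eyepiece: Loose black spare eyepiece, 44 mm wide, 42 mm high; a bystander. Origin: middle of the underside.
- loupe: Loose steel loupe, 36 mm wide, 30 mm high; a bystander. Origin: middle of the underside.
- nut1: Brass hex nut of the dose, 17 mm across flats, 19.6 mm across corners, 8 mm thick, 12 g, at first in the dose chamber; two to four of these are there. Origin: middle of one flat face.
- nut2: Brass hex nut of the dose, 17 mm across flats, 19.6 mm across corners, 8 mm thick, 12 g, at first in the dose chamber; two to four of these are there. Origin: middle of one flat face.
- nut3: Brass hex nut of the dose, 17 mm across flats, 19.6 mm across corners, 8 mm thick, 12 g, at first in the dose chamber; two to four of these are there. Origin: middle of one flat face.
- nut4: Brass hex nut of the dose, 17 mm across flats, 19.6 mm across corners, 8 mm thick, 12 g, at first in the dose chamber; two to four of these are there. Origin: middle of one flat face.
- reserve1: Brass hex nut like the others, in the reserve chamber (hopper -y, the red tab's side). Origin: middle of one flat face.
- reserve2: Brass hex nut like the others, in the reserve chamber (hopper -y, the red tab's side). Origin: middle of one flat face.
- probe1: Loose probe with a red handle, 12 mm thick, 165 mm long, 25 g, at first upright in a rack pocket (it may lean a few degrees). Two to four of the probes are there. Origin: middle of its lower end; z runs up along it.
- probe2: Loose probe with a yellow handle, 12 mm thick, 165 mm long, 25 g, at first upright in a rack pocket (it may lean a few degrees). Two to four of the probes are there. Origin: middle of its lower end; z runs up along it.
- probe3: Loose probe with a green handle, 12 mm thick, 165 mm long, 25 g, at first upright in a rack pocket (it may lean a few degrees). Two to four of the probes are there. Origin: middle of its lower end; z runs up along it.
- probe4: Loose probe with a blue handle, 12 mm thick, 165 mm long, 25 g, at first upright in a rack pocket (it may lean a few degrees). Two to four of the probes are there. Origin: middle of its lower end; z runs up along it.
Mind the look-alikes: they are no part of the job. Leave any purple look-alike of the hopper alone.

How it is judged:
On the way, in this order (a step that is already met when the one before it is completed fails the run):
1. the gate is drawn partway open with the tray under the hopper (value of joint gate above 0.02 m and horizontal distance between tray and outlet below 0.05 m and height (world z) of tray below 0.03 m), for 0.1 s.
2. all the dose nuts are in the tray and the gate is pushed shut (value of joint gate below 0.005 m and x of nut1 in the frame of tray between -0.048 and 0.048 m and y of nut1 in the frame of tray between -0.048 and 0.048 m and z of nut1 in the frame of tray between -0.003 and 0.035 m and x of nut2 in the frame of tray between -0.048 and 0.048 m and y of nut2 in the frame of tray between -0.048 and 0.048 m and z of nut2 in the frame of tray between -0.003 and 0.035 m and x of nut3 in the frame of tray between -0.048 and 0.048 m and y of nut3 in the frame of tray between -0.048 and 0.048 m and z of nut3 in the frame of tray between -0.003 and 0.035 m and x of nut4 in the frame of tray between -0.048 and 0.048 m and y of nut4 in the frame of tray between -0.048 and 0.048 m and z of nut4 in the frame of tray between -0.003 and 0.035 m), for 0.2 s.
At the end, for the whole second after the job is handed in: Gate shut (5 mm); tray flat on the stage, middle within 20 mm of the panel's, holding every dose nut; both reserve nuts still in the hopper; every probe in a caddy pocket, lower end within 15 mm of its floor, leaning under 23 degrees; all at rest (all of step 2 and horizontal distance between tray and stage below 0.02 m and height (world z) of tray between 0.03 and 0.04 m and angle between tray's own z axis and vertical below 0.05 rad and linear speed of tray below 0.02 m/s and x of reserve1 in the frame of hopper between -0.025 and 0.025 m and y of reserve1 in the frame of hopper between -0.038 and 0.038 m and height (world z) of each of reserve1, reserve2 above 0.052 m and x of reserve2 in the frame of hopper between -0.025 and 0.025 m and y of reserve2 in the frame of hopper between -0.038 and 0.038 m and x of probe1 in the frame of caddy between -0.073 and 0.073 m and y of probe1 in the frame of caddy between -0.02 and 0.02 m and height (world z) of each of probe1, probe2, probe3, probe4 below 0.02 m and angle between each of probe1, probe2, probe3, probe4's own z axis and vertical below 0.4 rad and linear speed of each of probe1, probe2, probe3, probe4 below 0.05 m/s and x of probe2 in the frame of caddy between -0.073 and 0.073 m and y of probe2 in the frame of caddy between -0.02 and 0.02 m and x of probe3 in the frame of caddy between -0.073 and 0.073 m and y of probe3 in the frame of caddy between -0.02 and 0.02 m and x of probe4 in the frame of caddy between -0.073 and 0.073 m and y of probe4 in the frame of caddy between -0.02 and 0.02 m); the robot touches nothing.
It fails at once if a reserve nut drops out of the hopper (height (world z) of any of reserve1, reserve2 below 0.045 m).
It fails at once if the jar, the eyepiece or the loupe is shifted by more than 30 mm (distance of any of jar, eyepiece, loupe from where it was at the start of the episode above 0.03 m).
Of nut1, nut2, nut3, nut4 only 2 to 4 are there at a start; the rules pass over those that are not, and their reading is None.
Of probe1, probe2, probe3, probe4 only 2 to 4 are there at a start; the rules pass over those that are not, and their reading is None.
At some moment in a run one of tray may be knocked a few centimetres aside while the robot is not near it.
It also fails if it takes over 210 s, if anything falls off the work surface, if the arm or the gripper's body presses on something with over 40 N, if the wrist force passes 120 N, or if a joint passes its speed limit or range.

ROBOT

A 6-joint arm with a two-finger parallel gripper is mounted at the origin on the work surface. World frame = base frame: x ahead of the robot, y to its left, z up, the work surface at z = 0. Lengths are in m, angles in rad, forces in N, time in s.
With the tool pointing down it reaches from about 0.4 to 0.825 m from the base axis. Payload 7 kg.
Tool frame: the origin (TCP) lies midway between the tips of the shut fingers; the grasp point (between the pads) lies 19 mm behind it; z points along the fingers, y is the line along which they close (so a half turn about z gives the same grasp; the last joint's range is limited). The gripper opens to 85 mm and grips with 20 to 120 N. Pads are 22 mm wide; open, the fingers measure 114 mm over their backs; the gripper's body (76 mm by 85 mm) begins 54 mm behind the grasp point. The pads swing forward as they close: fully open they stand 13 mm farther back than shut.
Start: joints at [-0.816, 0.359, 0.012, 0, -1.224, -0.288], TCP at [0.304, -0.603, 0.231] pointing down, gripper open.
Joint ranges: [-3.07, 3.07], [-1.43, 2.12], [-1.02, 1.25], [-3.03, 1.67], [-3.05, -0], [-3.03, 3.03]. Speed limits (rad/s): [2.39, 2.39, 3.01, 3.14, 3.14, 3.14].

INTERFACE

Orientations are given as a rotation vector (axis times angle).
In Python, from bench import ctrl gives the robot as it stands. The module is installed in compiled form; this text tells all that it offers.
- The arm moves only by the tool carry_out, never from a script. Its argument "motion" is text: rows parted by semicolons, each of 6 numbers parted by spaces: the shift along the world's x, y, z in m, then the turn, a rotation vector about the world's x, y, z in rad. In form: x y z ax ay az; .... A call has 1 to 12 rows; each row shifts and turns the commanded pose from where the row before left it; what a row does not reach is not made up. A row lasts 1/8 s, in which the tool goes at most 62.5 mm and 10.7 degrees, less where a joint would pass 70% of its speed; a pose out of reach is approached as far as the arm can. A call is refused whole if a number of a shift passes 0.0625 or a number of a turn 0.188, either way. A call with a gripper value outside its range is refused whole. "hand" is the closure in counts, from 0 (fully open) to 255 (shut), set as the call begins (left out, the last holds). The fingers move at their own pace and stop on an object; the grip force is fixed at half the most. Time passes only in rows, so rows that do not move let the fingers close. It gives the time, the measured TCP pose, the force, the opening and the grip force at its end, in the units of the state.
- ctrl.state(): the state, without advancing time (a new reading comes with each control period).
- ctrl.read_camera(name): name is "side" or "top"; returns a dict with "color" (420x560x3 uint8, red, green, blue), "depth" (420x560 float32, m along the optical axis (not along the pixel's ray), 0 where there is no reading), "fx", "fy", "cx", "cy" (pixels), "eye" and "rotation" of the camera in the world. Camera axes: x right, y up, looking along -z (the intrinsics and any distortion apply to the point x, -y, -z); pixel columns grow to the right and rows downward; lengths in m; the calibration is good to about 2 mm. A picture is of the moment at which its call begins.
- ctrl.close_job(): hands the job in; it is judged then, once.
The state is a dict: "time_s": time; "joint_positions": joint angles; "qd": joint speeds; "effort": joint torques, N m; "tool_pos": TCP position; "eef_rot": TCP orientation; "force": force on the tool from outside, world axes, zero at the start; "ft_torque": the same for the moment, N m; "width": finger opening in m; "gripper_force": force on a finger pad.
Only numpy, scipy, OpenCV 4.12 (cv2) and the standard library are available. Lean on these libraries where they do the work, as an engineer would, in place of code of your own. Each camera call takes 0.05 s, during which the arm holds its last target. There are 200 camera calls.

## Working session

There is one attempt and no reset: what is moved stays moved. The work goes in short steps, Python scripts to look and compute and a tool call to move; the robot and the scene stay as the last step left them, time stands still between calls to the robot, and variables do not carry over. Pictures are saved under pics/ and viewed, at most 14 in all, crops included, and the job is handed in when it is done.

Besides the shell and the picture viewer there is one more tool, called after "Call:" by a JSON object that holds its "api" and its "payload". carry_out: Moves the arm, as the interface text tells. Its arguments: {"type":"object","properties":{"motion":{"type":"string"},"hand":{"type":"number"}},"required":["motion"]}

```bash
mkdir -p pics; cat > h.py <<'E'
import numpy as np, cv2
from bench import ctrl
def snap(n,tag):
    c=ctrl.read_camera(n); np.savez(f'pics/{tag}.npz',**c)
    cv2.imwrite(f'pics/{tag}.png',c['color'][:,:,::-1]); return c
def load(tag): return dict(np.load(f'pics/{tag}.npz'))
def p3(c,u,v,d=None):
    if d is None:
        w=c['depth'][v-1:v+2,u-1:u+2]; d=np.median(w[w>0])
    x=(u-c['cx'])/c['fx']*d; y=(v-c['cy'])/c['fy']*d
    return c['eye']+c['rotation']@np.array([x,-y,-d])
def atz(c,u,v,z):
    r=c['rotation']@np.array([(u-c['cx'])/c['fx'],-(v-c['cy'])/c['fy'],-1]); t=(z-c['eye'][2])/r[2]
    return c['eye']+t*r
E
python3 - <<'E'
from h import *
for n in('side','top'):
    c=snap(n,n+'0'); print(n,{k:np.round(c[k],3).tolist() for k in c if k not in('color','depth')}, (c['depth']>0).mean())
s=ctrl.state(); print(s)
E
```

```text
side {'fx': 512.268, 'fy': 512.268, 'cx': 275.455, 'cy': 208.498, 'eye': [0.365, 0.915, 0.886], 'rotation': [0.079, -1.2, -2.773]} 0.9958971088435374
top {'fx': 478.626, 'fy': 478.626, 'cx': 272.947, 'cy': 210.872, 'eye': [0.389, 0.08, 1.42], 'rotation': [0.021, -0.047, -1.558]} 0.9962159863945578
{'time_s': 0.1, 'joint_positions': array([-8.15883680e-01,  3.59328936e-01,  1.11512941e-02, -3.22516038e-04,
       -1.22408864e+00, -2.88104314e-01]), 'qd': array([ 2.05155947e-04, -2.45759458e-03,  1.76551767e-03,  2.73458462e-03,
       -1.32098327e-03,  7.90960772e-05]), 'effort': array([-1.86582409e-03, -5.84761977e+01,  2.94110441e+01,  6.95453390e+00,
       -3.15706435e-03,  2.30383819e-06]), 'tool_pos': array([ 0.30356647, -0.6024061 ,  0.23044636]), 'eef_rot': array([ 7.26344680e-01, -3.05598983e+00, -2.23902676e-03]), 'force': array([-0.31942135,  0.52185149,  0.16901716]), 'ft_torque': array([-0.0103031 ,  0.02023637, -0.05051514]), 'gripper_force': 0.0, 'width': 0.08518048774762228}
```

```bash
python3 - <<'E'
s=open('h.py').read().replace("c['rotation']@","cv2.Rodrigues(c['rotation'])[0]@"); open('h.py','w').write(s)
E
```

```text
(no output)
```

View pics/top0.png

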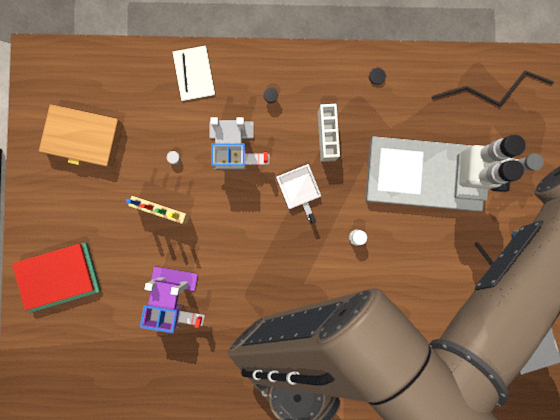

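View pics/side0.png

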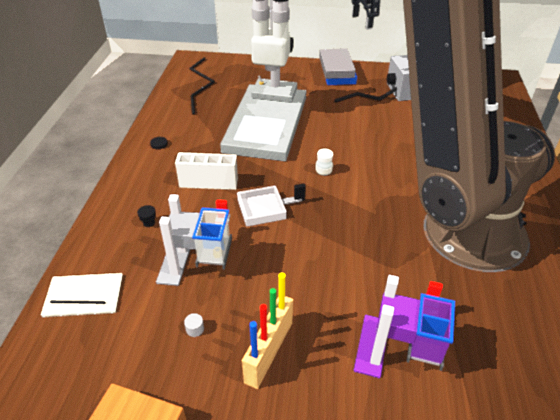

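```bash
python3 - <<'E'
from h import *
t=load('top0');s=load('side0')
def crop(c,x0,x1,y0,y1,k): 
    im=cv2.resize(c['color'][y0:y1,x0:x1,::-1],None,fx=k,fy=k,interpolation=cv2.INTER_CUBIC)
    for x in range(x0,x1):
        if x%10==0: cv2.putText(im,str(x),((x-x0)*k,8),0,.3,(0,255,255)); cv2.line(im,((x-x0)*k,8),((x-x0)*k,12),(0,255,255))
    for y in range(y0,y1):
        if y%10==0: cv2.putText(im,str(y),(0,(y-y0)*k),0,.3,(0,255,255))
    return im
cv2.imwrite('pics/c1.png',crop(t,200,350,96,226,4))
a=crop(t,120,190,190,228,8);cv2.imwrite('pics/c2.png',a)
E
```

```text
(no output)
```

View pics/c1.png

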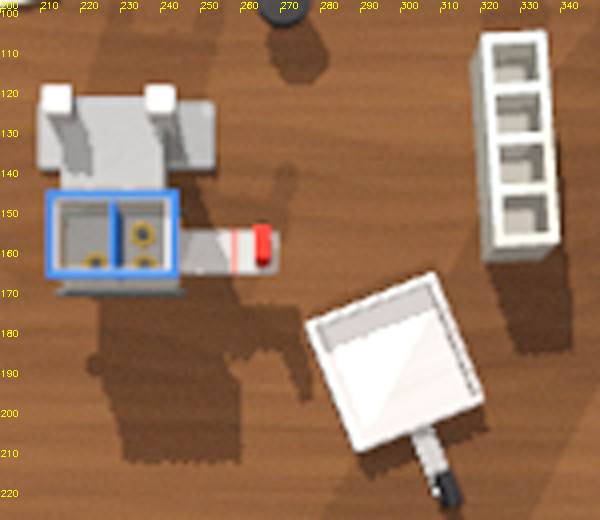

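View pics/c2.png

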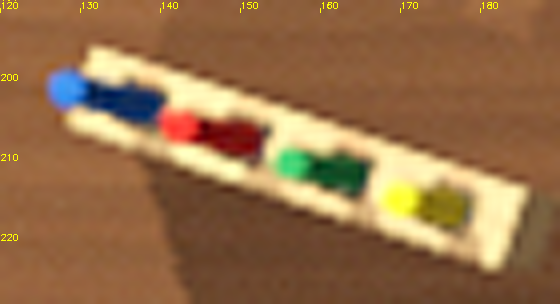

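```bash
python3 - <<'E'
from h import *
t=load('top0');s=load('side0'); f=lambda *a:np.round(np.array(a)*1000,1).tolist()
def q(n,pts,z):
    P=[atz(t,u,v,z) for u,v in pts]; print(n,f(*[p[:2] for p in P]),'c',f(*np.mean(P,0)))
    if len(P)==4:
        P=np.array(P); print('   edges',f(*[np.linalg.norm(P[i]-P[i-1]) for i in range(4)]),'ang',[np.round(np.degrees(np.arctan2(*(P[i]-P[i-1])[1::-1])),1) for i in range(4)])
q('hop',[(211.5,143.5),(244.5,143.5),(244.5,165.2),(211.5,165.2)],.137)
q('tab',[(265.8,157.2)],.106)
q('tray',[(276.5,176.7),(308.5,164),(321,196.2),(289.5,209)],.025)
q('fin',[(311.2,217.7)],.057)
q('caddy',[(320.5,104),(336.5,103.5),(339.5,156.5),(323.5,158)],.08)
q('rack',[(131.2,195.6),(185.9,213.5),(181.9,223.7),(128.7,205.6)],.08)
q('probes',[(128.4,201.2),(142.4,205.9),(156.6,210.4),(170,215)],.165)
q('stage',[(382,148),(424,151),(421,194),(379,192)],.035)
q('jar,eyep,loupe',[(358,236),(270,94),(173,157)],.03)
print('depth top: hop rim/tab/trayfin/caddy/rack/stage/bench')
for u,v in[(212,150),(266,157),(311,217),(322,130),(180,220),(400,170),(299,230),(300,188)]: print((u,v),f(p3(t,u,v)))
print('side'); 
for u,v in[(254,324),(264,307),(273,291),(282,276),(222,204),(300,190),(210,157),(263,380),(265,203)]: print((u,v),f(p3(s,u,v)))
E
```

```text
hop [[624.2, 227.3], [625.5, 138.5], [566.7, 137.6], [565.4, 226.2]] c [595.4, 182.4, 137.0]
   edges [58.7, 88.8, 58.8, 88.6] ang [np.float64(1.0), np.float64(-89.1), np.float64(-179.2), np.float64(90.8)]
tab [[594.0, 80.6]] c [594.0, 80.6, 106.0]
tray [[549.7, 48.6], [588.4, -44.8], [494.3, -82.2], [455.6, 9.6]] c [522.0, -17.2, 25.0]
   edges [101.9, 101.1, 101.3, 99.6] ang [np.float64(22.5), np.float64(-67.5), np.float64(-158.3), np.float64(112.8)]
fin [[430.0, -51.0]] c [430.0, -51.0, 57.0]
caddy [[751.9, -72.5], [754.1, -117.9], [603.1, -127.3], [598.2, -82.1]] c [676.8, -99.9, 80.0]
   edges [154.1, 45.5, 151.3, 45.5] ang [np.float64(3.6), np.float64(-87.3), np.float64(-176.4), np.float64(96.2)]
rack [[484.8, 455.0], [436.7, 301.7], [408.1, 312.3], [456.8, 461.2]] c [446.6, 382.6, 80.0]
   edges [28.7, 160.6, 30.5, 156.7] ang [np.float64(-12.6), np.float64(-107.4), np.float64(159.7), np.float64(71.9)]
probes [[464.0, 438.1], [452.1, 401.4], [440.8, 364.2], [429.2, 329.0]] c [446.5, 383.2, 165.0]
   edges [114.5, 38.6, 38.9, 37.0] ang [np.float64(72.3), np.float64(-107.9), np.f
[... 277 characters left out ...]
190.3], [792.8, 70.6], [602.6, 350.7]] c [591.5, 77.0, 30.0]
depth top: hop rim/tab/trayfin/caddy/rack/stage/bench
(212, 150) [[606.4, 225.5, 138.1]]
(266, 157) [[595.1, 80.1, 102.8]]
(311, 217) [[431.9, -50.2, 58.8]]
(322, 130) [[677.9, -77.4, 79.0]]
(180, 220) [[418.3, 317.5, 81.4]]
(400, 170) [[572.9, -311.0, 36.9]]
(299, 230) [[394.8, -20.5, 0.5]]
(300, 188) [[519.3, -22.0, 5.0]]
side
(254, 324) [[462.9, 439.0, 169.5]]
(264, 307) [[451.3, 404.7, 171.5]]
(273, 291) [[440.8, 368.1, 169.9]]
(282, 276) [[429.4, 332.3, 169.3]]
(222, 204) [[594.7, 87.9, 101.5]]
(300, 190) [[428.9, -45.9, 46.2]]
(210, 157) [[671.2, -116.1, 72.0]]
(263, 380) [[449.8, 446.1, 1.4]]
(265, 203) [[515.4, -31.1, 5.5]]
```

Call:
{"api": "carry_out", "payload": {"motion": "0.0127 0.055 -0.005 0 0 -0.008; 0.0127 0.055 -0.005 0 0 -0.008; 0.0127 0.055 -0.005 0 0 -0.008; 0.0127 0.055 -0.005 0 0 -0.008; 0.0127 0.055 -0.005 0 0 -0.008; 0.0127 0.055 -0.005 0 0 -0.008; 0.0127 0.055 -0.005 0 0 -0.008; 0.0127 0.055 -0.005 0 0 -0.008; 0.0127 0.055 -0.005 0 0 -0.008; 0.0127 0.055 -0.005 0 0 -0.008; 0 0 0 0 0 0", "hand": 0}}

```text
time_s: 1.48
tool_pos: [0.4312, -0.0497, 0.181]
eef_rot: [0.612, -3.081, -0.0]
force: [0.1, -0.4, 0.3]
width: 0.085
gripper_force: 0.0
```

Call:
{"api": "carry_out", "payload": {"motion": "-0.001 -0.002 -0.05 0 0 0; 0 0 -0.05 0 0 0; 0 0 -0.03 0 0 0; 0 0 -0.02 0 0 0; 0 0 -0.007 0 0 0; 0 0 0 0 0 0"}}

```text
time_s: 2.22
tool_pos: [0.4296, -0.0552, 0.0243]
eef_rot: [0.603, -3.082, 0.0]
force: [0.5, -0.0, 0.3]
width: 0.0856
gripper_force: 0.0
```

Call:
{"api": "carry_out", "payload": {"motion": "0 0 0 0 0 0; 0 0 0 0 0 0; 0 0 0 0 0 0; 0 0 0 0 0 0; 0 0 0 0 0 0; 0 0 0 0 0 0; 0 0 0 0 0 0; 0 0 0 0 0 0", "hand": 255}}

```text
time_s: 3.22
tool_pos: [0.4299, -0.0547, 0.0245]
eef_rot: [-0.604, 3.083, 0.0]
force: [-1.6, 1.1, 5.3]
width: 0.0109
gripper_force: 59.8
```

Call:
{"api": "carry_out", "payload": {"motion": "0 0 0.006 0 0 0; 0 0 0.006 0 0 0; 0.006 0.03 0 0 0 -0.048; 0.007 0.032 0 0 0 -0.048; 0.008 0.032 0 0 0 -0.048; 0.008 0.032 0 0 0 -0.048; 0.008 0.032 0 0 0 -0.048; 0.008 0.032 0 0 0 -0.048; 0.008 0.032 0 0 0 -0.048; 0.008 0.032 0 0 0 -0.048; 0 0 0 0 0 0; 0 0 0 0 0 0"}}

```text
time_s: 4.72
tool_pos: [0.4902, 0.1988, 0.0361]
eef_rot: [0.005, -3.141, 0.001]
force: [-0.1, -0.1, -1.5]
width: 0.0114
gripper_force: 59.0
```

```bash
python3 - <<'E'
from h import *
snap('side','side1');c=load('side1')
cv2.imwrite('pics/s1c.png',cv2.resize(c['color'][130:300,130:350,::-1],None,fx=3.5,fy=3.5,interpolation=cv2.INTER_CUBIC))
E
```

```text
(no output)
```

View pics/s1c.png

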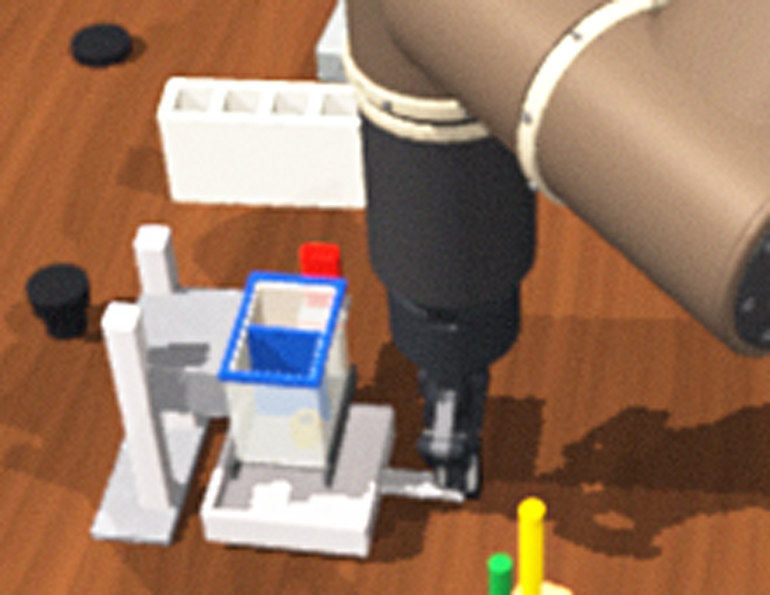

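The tray (crop 205–390, 410–550) is level and under the hopper, clear of the post foot; now lower and release it.

Call:
{"api": "carry_out", "payload": {"motion": "0.001 0.002 -0.004 0 0 0; 0 0 -0.004 0 0 0; 0 0 -0.004 0 0 0; 0 0 0 0 0 0; 0 0 0 0 0 0"}}

```text
time_s: 5.4
tool_pos: [0.4917, 0.201, 0.0244]
eef_rot: [0.004, -3.142, 0.0]
force: [-1.1, -1.9, 3.5]
width: 0.0113
gripper_force: 59.8
```

Call:
{"api": "carry_out", "payload": {"motion": "0 0 0 0 0 0; 0 0 0 0 0 0; 0 0 0 0 0 0; 0 0 0 0 0 0; 0 0 0.05 0 0 0; 0 0 0.06 0 0 0; 0 0 0.06 0 0 0; 0 0 0 0 0 0", "hand": 140}}

```text
time_s: 6.4
tool_pos: [0.4942, 0.2029, 0.1998]
eef_rot: [-0.005, 3.134, 0.009]
force: [0.9, -0.4, -0.7]
width: 0.0386
gripper_force: 0.0
```

```bash
python3 - <<'E'
from h import *
f=lambda p:np.round(p*1000,1)
c=snap('side','side2');
cv2.imwrite('pics/s2c.png',cv2.resize(c['color'][170:310,160:330,::-1],None,fx=4,fy=4,interpolation=cv2.INTER_CUBIC))
t=snap('top','top2'); cv2.imwrite('pics/t2c.png',cv2.resize(t['color'][96:226,190:340,::-1],None,fx=4,fy=4,interpolation=cv2.INTER_CUBIC))
print(ctrl.state()['tool_pos'],ctrl.state()['width'])
E
```

```text
[0.49167949 0.201406   0.19491818] 0.038921885024517704
```

View pics/s2c.png

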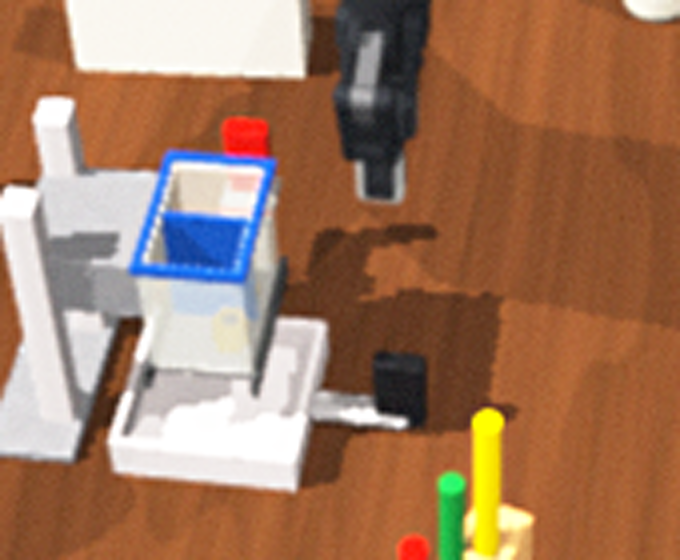

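Call:
{"api": "carry_out", "payload": {"motion": "0 -0.06 0 0 0 0; 0.025 -0.05 0 0 0 0; 0.05 -0.011 0 0 0 0; 0.028 0 0 0 0 0; 0 0 -0.05 0 0 0; 0 0 -0.05 0 0 0; 0 0 -0.024 0 0 0; 0 0 0 0 0 0; 0 0 0 0 0 0"}}

```text
time_s: 7.62
tool_pos: [0.595, 0.0802, 0.0705]
eef_rot: [0.005, -3.141, 0.001]
force: [0.7, -0.1, 0.2]
width: 0.0385
gripper_force: 0.0
```

```bash
python3 - <<'E'
from h import *
f=lambda p:np.round(p*1000,1)
t=load('top2');s=load('side2')
for u,v in[(188,279.5),(234.5,284)]: print(f(atz(s,u,v,.025)))
c=snap('side','side3')
cv2.imwrite('pics/m3.png',np.hstack([cv2.resize(x,(400,400),interpolation=cv2.INTER_CUBIC) for x in (t['color'][125:225,195:295,::-1],c['color'][160:290,170:300,::-1])]))
E
```

```text
[640.6 250.3  25. ]
[539.7 249.5  25. ]
```

View pics/m3.png

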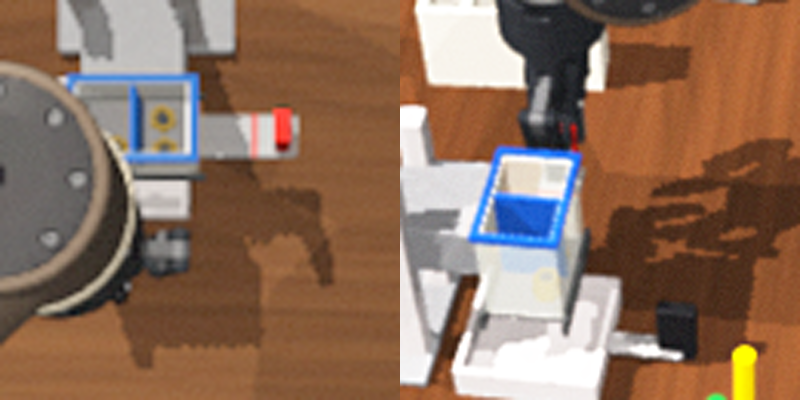

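Call:
{"api": "carry_out", "payload": {"motion": "0 0 0 0 0 0; 0 0 0 0 0 0; 0 0 0 0 0 0; 0 0 0 0 0 0; 0 0 0 0 0 0; 0 0 0 0 0 0", "hand": 255}}

```text
time_s: 8.43
tool_pos: [0.5953, 0.0806, 0.0716]
eef_rot: [-0.006, 3.14, 0.001]
force: [-1.6, 1.2, 6.5]
width: 0.0114
gripper_force: 58.8
```

Call:
{"api": "carry_out", "payload": {"motion": "0 -0.01 0 0 0 0; 0 -0.01 0 0 0 0; 0 -0.01 0 0 0 0; 0 -0.009 0 0 0 0; 0 0 0 0 0 0; 0 0 0 0 0 0; 0 0 0 0 0 0; 0 0 0 0 0 0"}}

```text
time_s: 9.43
tool_pos: [0.5959, 0.0409, 0.0716]
eef_rot: [-0.006, 3.139, -0.0]
force: [1.1, -3.1, 5.7]
width: 0.0115
gripper_force: 58.8
```

```bash
python3 - <<'E'
from h import *
print(ctrl.state()['tool_pos'])
t=snap('top','top4');c=snap('side','side4')
cv2.imwrite('pics/m4.png',np.hstack([cv2.resize(x,(400,400),interpolation=cv2.INTER_CUBIC) for x in (t['color'][125:225,195:295,::-1],c['color'][160:290,170:300,::-1])]))
E
```

```text
[0.59591303 0.04091747 0.0716176 ]
```

View pics/m4.png

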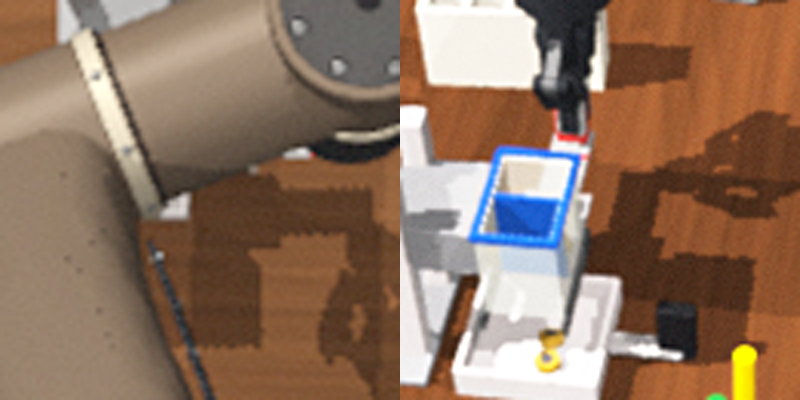

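Two nuts lie in the tray (548,335 / 548,360) and the dose chamber looks empty; pushing the gate shut.

Call:
{"api": "carry_out", "payload": {"motion": "0 0.01 0 0 0 0; 0 0.01 0 0 0 0; 0 0.01 0 0 0 0; 0 0.01 0 0 0 0; 0 0.001 0 0 0 0; 0 0 0 0 0 0; 0 0 0 0 0 0"}}

```text
time_s: 10.4
tool_pos: [0.5953, 0.0823, 0.0716]
eef_rot: [-0.006, 3.14, 0.0]
force: [-2.6, 0.5, 7.6]
width: 0.0112
gripper_force: 59.1
```

Call:
{"api": "carry_out", "payload": {"motion": "0 0 0 0 0 0; 0 0 0 0 0 0; 0 0 0 0 0 0; 0 0 0.05 0 0 0; 0 0 0.06 0 0 0; 0 -0.05 0.06 0 0 0; 0 -0.05 0.02 0 0 0; -0.05 -0.05 0 0 0 0; -0.05 -0.05 0 0 0 0; 0 0 0 0 0 0", "hand": 140}}

```text
time_s: 11.65
tool_pos: [0.5036, -0.0984, 0.2489]
eef_rot: [0.0, 3.141, 0.001]
force: [0.5, -0.0, 0.9]
width: 0.039
gripper_force: 0.0
```

```bash
python3 - <<'E'
from h import *
t=snap('top','top5');c=snap('side','side5')
cv2.imwrite('pics/m5.png',np.hstack([cv2.resize(x,(400,400),interpolation=cv2.INTER_CUBIC) for x in (t['color'][130:210,195:275,::-1],c['color'][160:290,170:300,::-1])]))
E
```

```text
(no output)
```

View pics/m5.png

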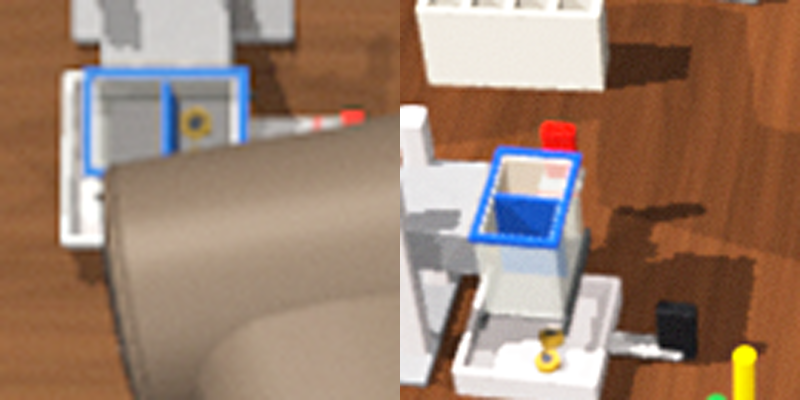

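Gate shut (tab back at full travel), nuts still in the tray, reserve nut visible at (195,120). Back to the tray fin.

Call:
{"api": "carry_out", "payload": {"motion": "-0.012 0.05 0 0 0 0; 0 0.05 0 0 0 0; 0 0.05 0 0 0 0; 0 0.05 0 0 0 0; 0 0.05 0 0 0 0; 0 0.05 -0.03 0 0 0; 0 0 -0.055 0 0 0; 0 0 -0.055 0 0 0; 0 0 -0.05 0 0 0; 0 0 -0.03 0 0 0; 0 0 -0.004 0 0 0; 0 0 0 0 0 0", "hand": 90}}

```text
time_s: 13.25
tool_pos: [0.4949, 0.2047, 0.0246]
eef_rot: [-0.006, 3.141, -0.0]
force: [-0.3, -0.4, 0.2]
width: 0.0554
gripper_force: 0.0
```

Call:
{"api": "carry_out", "payload": {"motion": "0 0 0 0 0 0; 0 0 0 0 0 0; 0 0 0 0 0 0; 0 0 0 0 0 0; 0 0 0 0 0 0; 0 0 0 0 0 0; 0 0 0 0 0 0", "hand": 255}}

```text
time_s: 14.12
tool_pos: [0.4947, 0.2041, 0.0253]
eef_rot: [-0.005, 3.14, 0.001]
force: [-2.6, -0.1, 6.8]
width: 0.0111
gripper_force: 59.5
```

Call:
{"api": "carry_out", "payload": {"motion": "0 0 0.005 0 0 0; 0 0 0.005 0 0 0; -0.01 0 0 0 0 0; -0.02 0 0 0 0 0; -0.025 0 0 0 0 0; -0.02 0 0 0 0 0; -0.01 0 0 0 0 0; 0 0 0.01 0 0 0; 0 0 0.03 0 0 0; 0 0 0.04 0 0 0; 0 0 0.03 0 0 0; 0 0 0.01 0 0 0"}}

```text
time_s: 15.62
tool_pos: [0.4106, 0.2047, 0.1567]
eef_rot: [-0.004, 3.139, 0.005]
force: [0.0, 0.2, -2.2]
width: 0.0111
gripper_force: 58.6
```

Call:
{"api": "carry_out", "payload": {"motion": "0 -0.01 0 0 0 0; 0.001 -0.025 0 0 0 0; 0.004 -0.04 0 0 0 0; 0.006 -0.05 0 0 0 0; 0.006 -0.055 0 0 0 0; 0.006 -0.055 0 0 0 0; 0.006 -0.055 0 0 0 0; 0.006 -0.055 0 0 0 0; 0.006 -0.055 0 0 0 0; 0.006 -0.05 0 0 0 0; 0.006 -0.03 0 0 0 0; 0.006 -0.02 0 0 0 0"}}

```text
time_s: 17.12
tool_pos: [0.467, -0.2977, 0.1524]
eef_rot: [0.001, -3.138, -0.002]
force: [0.9, 0.2, -0.7]
width: 0.0117
gripper_force: 58.7
```

```bash
python3 - <<'E'
from h import *
s=ctrl.state();print(s['tool_pos'],s['eef_rot'],s['width'])
t=snap('top','top6');c=snap('side','side6')
cv2.imwrite('pics/m6.png',np.hstack([cv2.resize(x,(400,400),interpolation=cv2.INTER_CUBIC) for x in (t['color'][110:240,330:460,::-1],c['color'][60:220,180:340,::-1])]))
E
```

```text
[ 0.4670224  -0.29774237  0.15239632] [ 1.38933748e-03 -3.13833874e+00 -1.50735069e-03] 0.011658469463892564
```

View pics/m6.png

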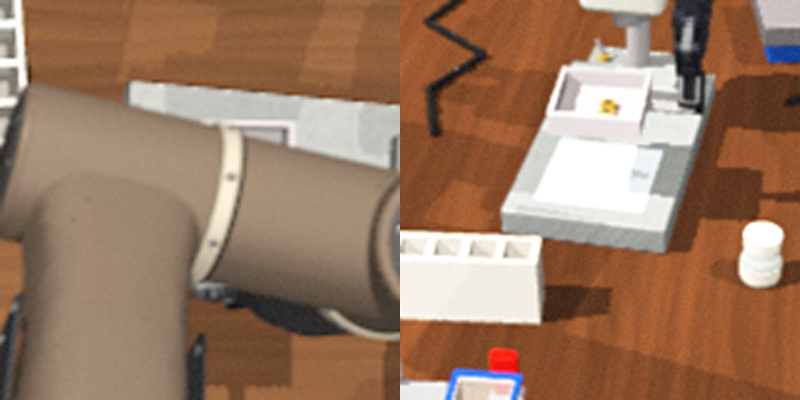

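```bash
python3 - <<'E'
from h import *
s=load('side6');t=load('top0')
P=[atz(s,u,v,.035) for u,v in[(247.2,115.2),(284.8,120),(278,145.2),(234,142)]]; print(np.round(P,4),np.mean(P,0))
for c in(t,s):
    m=(c['color'].min(2)>225).astype(np.uint8); n,l,st,ce=cv2.connectedComponentsWithStats(m)
    for i in range(1,n):
        if st[i,4]>250: print(st[i],ce[i],atz(c,*ce[i],.035))
E
```

```text
[[ 0.6197 -0.3789  0.035 ]
 [ 0.5045 -0.3678  0.035 ]
 [ 0.5087 -0.2402  0.035 ]
 [ 0.6334 -0.2393  0.035 ]] [ 0.56654748 -0.30655216  0.035     ]
[ 173   46   41   54 1448] [193.93922652  72.64226519] [0.85079097 0.29386646 0.035     ]
[321 104  18  53 309] [328.94174757 128.70873786] [ 0.69154136 -0.10285429  0.035     ]
[ 377  148   46   46 1837] [400.20413718 170.75013609] [ 0.57099102 -0.31213602  0.035     ]
[277 173  43  35 816] [298.08088235 190.04779412] [ 0.51052821 -0.01428152  0.035     ]
[251  20  32  42 705] [264.08510638  41.28085106] [ 0.64161465 -0.87844042  0.035     ]
[391  52  59  22 867] [419.84544406  62.47404844] [ 0.07972834 -0.78436685  0.035     ]
[ 221   86   79   66 2573] [263.17061796 121.05169063] [ 0.56739365 -0.35401073  0.035     ]
[316 149  17  25 260] [322.87307692 159.25769231] [ 0.38040558 -0.19235441  0.035     ]
[ 175  153   61   36 1751] [205.53626499 171.0770988 ] [ 0.68332428 -0.1020788   0.035     ]
[ 157  195   41   89 1145] [174.22183406 237.14497817] [0.69983124 0.14169508 0.035     ]
[  41  273   81   44 2517] [ 82.55860151 293.74572904] [0.84343766 0.32251154 0.035     ]
[371 305  23  60 581] [381.65748709 333.28227194] [0.23420046 0.33867197 0.035     ]
```

Call:
{"api": "carry_out", "payload": {"motion": "0.007 -0.015 -0.01 0 0 0; 0 0 -0.03 0 0 0; 0 0 -0.03 0 0 0; 0 0 -0.012 0 0 0; 0 0 -0.005 0 0 0; 0 0 -0.003 0 0 0; 0 0 -0.002 0 0 0; 0 0 0 0 0 0"}}

```text
time_s: 18.23
tool_pos: [0.4756, -0.3113, 0.0628]
eef_rot: [-0.005, 3.141, -0.0]
force: [1.2, -0.4, -1.8]
width: 0.0109
gripper_force: 58.7
```

Call:
{"api": "carry_out", "payload": {"motion": "0 0 -0.001 0 0 0; 0 0 -0.001 0 0 0; 0 0 0 0 0 0"}}

```text
time_s: 18.6
tool_pos: [0.4755, -0.3113, 0.0606]
eef_rot: [-0.004, 3.141, -0.0]
force: [-0.4, 0.7, 0.7]
width: 0.0111
gripper_force: 59.1
```

Call:
{"api": "carry_out", "payload": {"motion": "0 0 0 0 0 0; 0 0 0 0 0 0; 0 0 0 0 0 0; 0 0 0 0 0 0; 0 0 0 0 0 0; 0 0 0.04 0 0 0; 0 0 0.06 0 0 0; 0 0 0.06 0 0 0; 0 0 0.06 0 0 0; -0.04 0.05 0.03 0 0 0; -0.02 0.06 0.02 0 0 0; 0 0.06 0.02 0 0 0", "hand": 120}}

```text
time_s: 20.1
tool_pos: [0.4196, -0.1502, 0.3466]
eef_rot: [-0.001, 3.14, 0.001]
force: [2.4, -0.2, 0.0]
width: 0.0451
gripper_force: 0.0
```

Call:
{"api": "carry_out", "payload": {"motion": "0.001 0.04 -0.004 0 0 0.12; 0.001 0.048 -0.004 0 0 0.127; 0.001 0.048 -0.004 0 0 0.127; 0.001 0.048 -0.004 0 0 0.127; 0.001 0.048 -0.004 0 0 0.127; 0.001 0.048 -0.004 0 0 0.127; 0.001 0.048 -0.004 0 0 0.127; 0.001 0.048 -0.004 0 0 0.127; 0.001 0.048 -0.004 0 0 0.127; 0 0.048 -0.004 0 0 0.127; 0 0.008 -0.006 0 0 0; 0 0 0 0 0 0"}}

```text
time_s: 21.6
tool_pos: [0.4297, 0.3288, 0.2986]
eef_rot: [1.857, -2.532, 0.001]
force: [-1.1, -0.9, 0.1]
width: 0.0455
gripper_force: 0.0
```

```bash
python3 - <<'E'
from h import *
s=ctrl.state();print(s['tool_pos'],s['eef_rot'],s['width'],s['joint_positions'])
t=snap('top','top7');c=snap('side','side7')
cv2.imwrite('pics/m7.png',np.hstack([cv2.resize(x,(400,400),interpolation=cv2.INTER_CUBIC) for x in (t['color'][100:230,340:470,::-1],c['color'][230:390,200:360,::-1])]))
for u,v in[(254,324),(264,307),(273,291),(282,276)]:
  print(p3(c,u,v))
E
```

```text
[0.42971635 0.32879579 0.29855373] [ 1.85700886e+00 -2.53170362e+00  8.25352967e-04] 0.04550494622219121 [ 1.01533269e+00  1.00558015e-01 -1.73500993e-01 -2.09089805e-04
 -1.29864664e+00 -1.32035602e+00]
[0.46275755 0.43980374 0.17075098]
[0.45140411 0.40402377 0.17056396]
[0.4408258  0.36825026 0.17011509]
[0.42933557 0.3326535  0.16968175]
```

View pics/m7.png

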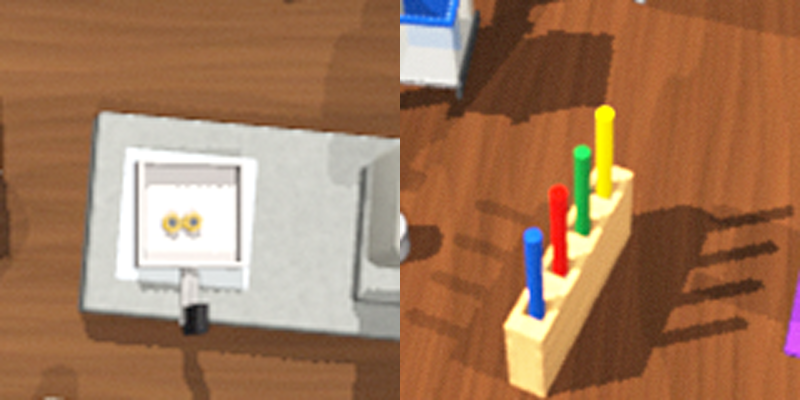

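Tray sits centred on the panel (189,214 vs panel 187,218) with two nuts. Probes: start with yellow.

Call:
{"api": "carry_out", "payload": {"motion": "0 0.001 -0.05 0 0 0; 0 0 -0.05 0 0 0; 0 0 -0.04 0 0 0; 0 0 -0.025 0 0 0; 0 0 0 0 0 0"}}

```text
time_s: 22.32
tool_pos: [0.4298, 0.328, 0.1335]
eef_rot: [1.855, -2.532, 0.001]
force: [0.9, -0.4, 0.7]
width: 0.0456
gripper_force: 0.0
```

Call:
{"api": "carry_out", "payload": {"motion": "0 0 0 0 0 0; 0 0 0 0 0 0; 0 0 0 0 0 0; 0 0 0 0 0 0; 0 0 0 0 0 0; 0 0 0.03 0 0 0; 0 0 0.055 0 0 0; 0 0 0.06 0 0 0; 0 0 0.04 0 0 0; 0 0 0 0 0 0", "hand": 255}}

```text
time_s: 23.58
tool_pos: [0.4311, 0.3309, 0.3238]
eef_rot: [-1.854, 2.527, 0.003]
force: [-0.4, 0.8, -0.9]
width: 0.0105
gripper_force: 58.5
```

```bash
python3 - <<'E'
from h import *
c=load('top7')
for tag in('top0','top7'):
    c=load(tag); v,u=np.mgrid[90:175,305:355]
    P=np.array([p3(c,a,b,c['depth'][b,a]) for a,b in zip(u.ravel(),v.ravel())]); col=c['color'][v,u].reshape(-1,3)
    m=(abs(P[:,2]-.08)<.006)&(col.min(1)>140); r=cv2.minAreaRect((P[m,:2]*1000).astype(np.float32)); print(m.sum(),r)
c=load('side7')
v,u=np.mgrid[140:195,165:245]
P=np.array([p3(c,a,b,c['depth'][b,a]) for a,b in zip(u.ravel(),v.ravel())]); m=abs(P[:,2]-.08)<.004; print(m.sum(),cv2.minAreaRect((P[m,:2]*1000).astype(np.float32)))
E
```

```text
350 ((678.5093383789062, -97.54341125488281), (150.0376739501953, 45.02639389038086), 3.9317877292633057)
360 ((678.3582153320312, -97.27368927001953), (150.8817138671875, 44.52842712402344), 4.241506099700928)
364 ((677.347900390625, -96.87835693359375), (150.48141479492188, 51.94229507446289), 4.681914806365967)
```

Call:
{"api": "carry_out", "payload": {"motion": "0.0274 -0.0386 0 0 0 -0.1087; 0.0274 -0.0386 0 0 0 -0.1087; 0.0274 -0.0386 0 0 0 -0.1087; 0.0274 -0.0386 0 0 0 -0.1087; 0.0274 -0.0386 0 0 0 -0.1087; 0.0274 -0.0386 0 0 0 -0.1087; 0.0274 -0.0386 0 0 0 -0.1087; 0.0274 -0.0386 0 0 0 -0.1087; 0.0274 -0.0386 0 0 0 -0.1087; 0.0274 -0.0386 0 0 0 -0.1087; 0.0274 -0.0386 0 0 0 -0.1087; 0 0 0 0 0 0"}}

```text
time_s: 25.08
tool_pos: [0.7321, -0.0976, 0.3163]
eef_rot: [0.102, -3.136, 0.0]
force: [-0.6, 0.5, -0.4]
width: 0.0102
gripper_force: 58.5
```

Call:
{"api": "carry_out", "payload": {"motion": "0 0 0 0 0 0; 0 0 0 0 0 0"}}

```text
time_s: 25.32
tool_pos: [0.7312, -0.0939, 0.3196]
eef_rot: [-0.112, 3.139, 0.0]
force: [-0.7, 0.1, 0.0]
width: 0.0105
gripper_force: 58.5
```

```bash
python3 - <<'E'
from h import *
s=ctrl.state();print(s['tool_pos'],s['eef_rot'])
c=snap('side','side8'); t=snap('top','top8')
v,u=np.nonzero((c['color'][:,:,0]>120)&(c['color'][:,:,1]>100)&(c['color'][:,:,2]<60)); 
P=np.array([p3(c,a,b,c['depth'][b,a]) for a,b in zip(u,v)]); P=P[(abs(P[:,0]-.73)<.06)&(abs(P[:,1]+.09)<.06)]; print(len(P))
if len(P): 
  for z in np.arange(P[:,2].min(),P[:,2].max(),.02):
    m=abs(P[:,2]-z)<.01; print(round(z,3),np.median(P[m],0))
E
```

```text
[ 0.73116483 -0.09387389  0.31964774] [-1.12220197e-01  3.13944636e+00  2.56162168e-04]
130
0.236 [ 0.72823737 -0.08903009  0.24162664]
0.256 [ 0.72731724 -0.08899888  0.26251225]
0.276 [ 0.72725719 -0.08909204  0.27615024]
0.296 [ 0.72838846 -0.0881284   0.2970307 ]
```

Call:
{"api": "carry_out", "payload": {"motion": "0.001 0 -0.055 0 0 0; 0 0 -0.055 0 0 0; 0 0 -0.045 0 0 0; 0 0 -0.02 0 0 0; 0 0 -0.008 0 0 0; 0 0 0 0 0 0"}}

```text
time_s: 26.18
tool_pos: [0.7331, -0.0942, 0.1376]
eef_rot: [-0.112, 3.138, -0.0]
force: [-0.2, -0.2, 0.1]
width: 0.0103
gripper_force: 58.5
```

Call:
{"api": "carry_out", "payload": {"motion": "0 0 0 0 0 0; 0 0 0 0 0 0; 0 0 0 0 0 0; 0 0 0 0 0 0; 0 0 0.02 0 0 0; 0 0 0.05 0 0 0; 0 0 0.06 0 0 0; 0 0 0.05 0 0 0; 0 0 0 0 0 0", "hand": 130}}

```text
time_s: 27.3
tool_pos: [0.7343, -0.0952, 0.3226]
eef_rot: [-0.11, 3.13, -0.001]
force: [0.2, -0.5, -0.9]
width: 0.0419
gripper_force: 0.0
```

Call:
{"api": "carry_out", "payload": {"motion": "-0.0267 0.0418 -0.002 0 0 0.1087; -0.0267 0.0418 -0.002 0 0 0.1087; -0.0267 0.0418 -0.002 0 0 0.1087; -0.0267 0.0418 -0.002 0 0 0.1087; -0.0267 0.0418 -0.002 0 0 0.1087; -0.0267 0.0418 -0.002 0 0 0.1087; -0.0267 0.0418 -0.002 0 0 0.1087; -0.0267 0.0418 -0.002 0 0 0.1087; -0.0267 0.0418 -0.002 0 0 0.1087; -0.0267 0.0418 -0.002 0 0 0.1087; -0.0267 0.0418 -0.002 0 0 0.1087; 0 0 0 0 0 0"}}

```text
time_s: 28.8
tool_pos: [0.4369, 0.3671, 0.2933]
eef_rot: [1.863, -2.528, -0.0]
force: [0.8, -0.7, 0.1]
width: 0.0418
gripper_force: 0.0
```

Call:
{"api": "carry_out", "payload": {"motion": "0 0 0 0 0 0; 0 0 0 0 0 0"}}

```text
time_s: 29.05
tool_pos: [0.4393, 0.3642, 0.2943]
eef_rot: [1.856, -2.534, 0.0]
force: [0.2, 0.1, -0.7]
width: 0.0421
gripper_force: 0.0
```

```bash
python3 - <<'E'
from h import *
s=ctrl.state();print(s['tool_pos'],s['eef_rot'])
c=snap('side','side9')
for u,v in[(254,324),(264,307),(273,291)]: print(p3(c,u,v))
K=c['color'].astype(int); v,u=np.nonzero((K[:,:,0]>120)&(K[:,:,1]>100)&(K[:,:,2]<60)); 
P=np.array([p3(c,a,b,c['depth'][b,a]) for a,b in zip(u,v)]); P=P[(abs(P[:,0]-.73)<.06)&(abs(P[:,1]+.09)<.06)]; print(len(P))
for q in (P[P[:,2]>P[:,2].max()-.015],P[P[:,2]<P[:,2].min()+.015]): print(np.median(q,0))
E
```

```text
[0.4392926  0.36417933 0.29429573] [ 1.85596709e+00 -2.53442190e+00  2.29262439e-04]
[0.46287767 0.4392203  0.16987351]
[0.45148263 0.4035599  0.16991498]
[0.44085387 0.36804806 0.16985053]
312
[ 0.73089097 -0.08882328  0.16567211]
[ 7.21825334e-01 -5.22256253e-02 -5.77760206e-04]
```

Call:
{"api": "carry_out", "payload": {"motion": "0.0015 0 -0.05 0 0 0; 0 0 -0.05 0 0 0; 0 0 -0.04 0 0 0; 0 0 -0.022 0 0 0; 0 0 0 0 0 0"}}

```text
time_s: 29.72
tool_pos: [0.4403, 0.3634, 0.1309]
eef_rot: [1.854, -2.532, 0.002]
force: [0.1, 0.1, 0.2]
width: 0.0418
gripper_force: 0.0
```

Call:
{"api": "carry_out", "payload": {"motion": "0 0 0 0 0 0; 0 0 0 0 0 0; 0 0 0 0 0 0; 0 0 0 0 0 0; 0 0 0 0 0 0; 0 0 0.03 0 0 0; 0 0 0.055 0 0 0; 0 0 0.06 0 0 0; 0 0 0.045 0 0 0; 0 0 0 0 0 0; 0 0 0 0 0 0", "hand": 255}}

```text
time_s: 31.1
tool_pos: [0.4398, 0.3649, 0.322]
eef_rot: [1.858, -2.533, -0.001]
force: [-0.1, 0.6, -0.8]
width: 0.0101
gripper_force: 58.4
```

Call:
{"api": "carry_out", "payload": {"motion": "0.0233 -0.042 0 0 0 -0.1087; 0.0233 -0.042 0 0 0 -0.1087; 0.0233 -0.042 0 0 0 -0.1087; 0.0233 -0.042 0 0 0 -0.1087; 0.0233 -0.042 0 0 0 -0.1087; 0.0233 -0.042 0 0 0 -0.1087; 0.0233 -0.042 0 0 0 -0.1087; 0.0233 -0.042 0 0 0 -0.1087; 0.0233 -0.042 0 0 0 -0.1087; 0.0233 -0.042 0 0 0 -0.1087; 0.0233 -0.042 0 0 0 -0.1087; 0 0 0 0 0 0"}}

```text
time_s: 32.6
tool_pos: [0.6968, -0.0999, 0.3187]
eef_rot: [0.102, -3.135, 0.0]
force: [-0.7, 0.3, -0.6]
width: 0.0109
gripper_force: 58.6
```

Call:
{"api": "carry_out", "payload": {"motion": "0 0 0 0 0 0; 0 0 0 0 0 0"}}

```text
time_s: 32.85
tool_pos: [0.6962, -0.0961, 0.3221]
eef_rot: [0.112, -3.139, -0.0]
force: [1.0, 0.2, -0.7]
width: 0.0104
gripper_force: 58.6
```

Lower by 0.188 to TCP 0.134.

Call:
{"api": "carry_out", "payload": {"motion": "0 -0.001 -0.055 0 0 0; 0 0 -0.055 0 0 0; 0 0 -0.045 0 0 0; 0 0 -0.023 0 0 0; 0 0 -0.01 0 0 0; 0 0 0 0 0 0"}}

```text
time_s: 33.6
tool_pos: [0.6971, -0.0972, 0.1354]
eef_rot: [-0.112, 3.138, -0.0]
force: [-0.1, 0.1, 0.8]
width: 0.0104
gripper_force: 58.7
```

Call:
{"api": "carry_out", "payload": {"motion": "0 0 0 0 0 0; 0 0 0 0 0 0; 0 0 0 0 0 0; 0 0 0 0 0 0; 0 0 0.02 0 0 0; 0 0 0.05 0 0 0; 0 0 0.06 0 0 0; 0 0 0.05 0 0 0; 0 0 0 0 0 0; 0 0 0 0 0 0", "hand": 130}}

```text
time_s: 34.85
tool_pos: [0.6963, -0.0978, 0.314]
eef_rot: [0.11, -3.139, -0.001]
force: [-0.0, 1.4, -0.9]
width: 0.0418
gripper_force: 0.0
```

Call:
{"api": "carry_out", "payload": {"motion": "-0.0222 0.0454 -0.002 0 0 0.1087; -0.0222 0.0454 -0.002 0 0 0.1087; -0.0222 0.0454 -0.002 0 0 0.1087; -0.0222 0.0454 -0.002 0 0 0.1087; -0.0222 0.0454 -0.002 0 0 0.1087; -0.0222 0.0454 -0.002 0 0 0.1087; -0.0222 0.0454 -0.002 0 0 0.1087; -0.0222 0.0454 -0.002 0 0 0.1087; -0.0222 0.0454 -0.002 0 0 0.1087; -0.0222 0.0454 -0.002 0 0 0.1087; -0.0222 0.0454 -0.002 0 0 0.1087; 0 0 0 0 0 0"}}

```text
time_s: 36.35
tool_pos: [0.4504, 0.4035, 0.2899]
eef_rot: [1.862, -2.526, 0.001]
force: [-0.5, -0.6, -0.9]
width: 0.0418
gripper_force: 0.0
```

Call:
{"api": "carry_out", "payload": {"motion": "0 0 0 0 0 0; 0 0 0 0 0 0"}}

```text
time_s: 36.6
tool_pos: [0.4528, 0.4005, 0.292]
eef_rot: [1.856, -2.534, 0.001]
force: [-0.5, -0.4, 0.0]
width: 0.0419
gripper_force: 0.0
```

Call:
{"api": "carry_out", "payload": {"motion": "-0.0005 0.001 -0.05 0 0 0; 0 0 -0.05 0 0 0; 0 0 -0.04 0 0 0; 0 0 -0.02 0 0 0; 0 0 0 0 0 0"}}

```text
time_s: 37.22
tool_pos: [0.4519, 0.4006, 0.1309]
eef_rot: [1.854, -2.532, 0.002]
force: [-0.1, 0.4, -0.1]
width: 0.0417
gripper_force: 0.0
```

Call:
{"api": "carry_out", "payload": {"motion": "0 0 0 0 0 0; 0 0 0 0 0 0; 0 0 0 0 0 0; 0 0 0 0 0 0; 0 0 0 0 0 0; 0 0 0.03 0 0 0; 0 0 0.055 0 0 0; 0 0 0.06 0 0 0; 0 0 0.045 0 0 0; 0 0 0 0 0 0; 0 0 0 0 0 0", "hand": 255}}

```text
time_s: 38.6
tool_pos: [0.4514, 0.4022, 0.3219]
eef_rot: [1.858, -2.533, -0.001]
force: [-0.8, 0.7, -0.2]
width: 0.0104
gripper_force: 58.5
```

Call:
{"api": "carry_out", "payload": {"motion": "0.019 -0.0456 0 0 0 -0.1087; 0.019 -0.0456 0 0 0 -0.1087; 0.019 -0.0456 0 0 0 -0.1087; 0.019 -0.0456 0 0 0 -0.1087; 0.019 -0.0456 0 0 0 -0.1087; 0.019 -0.0456 0 0 0 -0.1087; 0.019 -0.0456 0 0 0 -0.1087; 0.019 -0.0456 0 0 0 -0.1087; 0.019 -0.0456 0 0 0 -0.1087; 0.019 -0.0456 0 0 0 -0.1087; 0.019 -0.0456 0 0 0 -0.1087; 0 0 0 0 0 0"}}

```text
time_s: 40.1
tool_pos: [0.6609, -0.1021, 0.3192]
eef_rot: [0.102, -3.135, 0.0]
force: [-0.7, 0.4, -0.7]
width: 0.0109
gripper_force: 58.6
```

Call:
{"api": "carry_out", "payload": {"motion": "0 0 0 0 0 0; 0 0 0 0 0 0"}}

```text
time_s: 40.35
tool_pos: [0.6606, -0.0982, 0.322]
eef_rot: [0.112, -3.139, -0.0]
force: [-0.1, -0.4, 0.3]
width: 0.0105
gripper_force: 58.6
```

Call:
{"api": "carry_out", "payload": {"motion": "-0.001 -0.001 -0.055 0 0 0; 0 0 -0.055 0 0 0; 0 0 -0.045 0 0 0; 0 0 -0.023 0 0 0; 0 0 -0.01 0 0 0; 0 0 0 0 0 0"}}

```text
time_s: 41.1
tool_pos: [0.6605, -0.0994, 0.1353]
eef_rot: [-0.112, 3.138, -0.0]
force: [0.7, -0.1, -0.4]
width: 0.0103
gripper_force: 58.7
```

Call:
{"api": "carry_out", "payload": {"motion": "0 0 0 0 0 0; 0 0 0 0 0 0; 0 0 0 0 0 0; 0 0 0 0 0 0; 0 0 0.02 0 0 0; 0 0 0.05 0 0 0; 0 0 0.06 0 0 0; 0 0 0.05 0 0 0; 0 0 0 0 0 0; 0 0 0 0 0 0", "hand": 130}}

```text
time_s: 42.35
tool_pos: [0.6596, -0.1, 0.314]
eef_rot: [0.11, -3.139, -0.001]
force: [-0.5, -0.3, -0.5]
width: 0.0424
gripper_force: 0.0
```

Call:
{"api": "carry_out", "payload": {"motion": "-0.0178 0.0489 -0.002 0 0 0.1087; -0.0178 0.0489 -0.002 0 0 0.1087; -0.0178 0.0489 -0.002 0 0 0.1087; -0.0178 0.0489 -0.002 0 0 0.1087; -0.0178 0.0489 -0.002 0 0 0.1087; -0.0178 0.0489 -0.002 0 0 0.1087; -0.0178 0.0489 -0.002 0 0 0.1087; -0.0178 0.0489 -0.002 0 0 0.1087; -0.0178 0.0489 -0.002 0 0 0.1087; -0.0178 0.0489 -0.002 0 0 0.1087; -0.0178 0.0489 -0.002 0 0 0.1087; 0 0 0 0 0 0"}}

```text
time_s: 43.85
tool_pos: [0.4622, 0.4401, 0.2894]
eef_rot: [1.862, -2.525, 0.002]
force: [0.7, -0.1, 0.2]
width: 0.0419
gripper_force: 0.0
```

Call:
{"api": "carry_out", "payload": {"motion": "0 0 0 0 0 0; 0 0 0 0 0 0"}}

```text
time_s: 44.1
tool_pos: [0.4645, 0.4367, 0.292]
eef_rot: [1.856, -2.534, 0.001]
force: [0.3, 0.5, 0.9]
width: 0.042
gripper_force: 0.0
```

Call:
{"api": "carry_out", "payload": {"motion": "-0.0005 0.001 -0.05 0 0 0; 0 0 -0.05 0 0 0; 0 0 -0.04 0 0 0; 0 0 -0.02 0 0 0; 0 0 0 0 0 0"}}

```text
time_s: 44.72
tool_pos: [0.4636, 0.4369, 0.131]
eef_rot: [1.854, -2.532, 0.002]
force: [0.7, 0.6, 0.2]
width: 0.0416
gripper_force: 0.0
```

Call:
{"api": "carry_out", "payload": {"motion": "0 0 0 0 0 0; 0 0 0 0 0 0; 0 0 0 0 0 0; 0 0 0 0 0 0; 0 0 0 0 0 0; 0 0 0.03 0 0 0; 0 0 0.055 0 0 0; 0 0 0.06 0 0 0; 0 0 0.045 0 0 0; 0 0 0 0 0 0; 0 0 0 0 0 0", "hand": 255}}

```text
time_s: 46.1
tool_pos: [0.4631, 0.4386, 0.3219]
eef_rot: [1.858, -2.533, -0.001]
force: [-0.5, -0.5, -1.2]
width: 0.0104
gripper_force: 58.5
```

Call:
{"api": "carry_out", "payload": {"motion": "0.0146 -0.0491 0 0 0 -0.1087; 0.0146 -0.0491 0 0 0 -0.1087; 0.0146 -0.0491 0 0 0 -0.1087; 0.0146 -0.0491 0 0 0 -0.1087; 0.0146 -0.0491 0 0 0 -0.1087; 0.0146 -0.0491 0 0 0 -0.1087; 0.0146 -0.0491 0 0 0 -0.1087; 0.0146 -0.0491 0 0 0 -0.1087; 0.0146 -0.0491 0 0 0 -0.1087; 0.0146 -0.0491 0 0 0 -0.1087; 0.0146 -0.0491 0 0 0 -0.1087; 0 0 0 0 0 0"}}

```text
time_s: 47.6
tool_pos: [0.6239, -0.1044, 0.3196]
eef_rot: [0.102, -3.135, 0.001]
force: [-0.0, -0.3, -0.7]
width: 0.0101
gripper_force: 58.6
```

Call:
{"api": "carry_out", "payload": {"motion": "0 0 0 0 0 0; 0 0 0 0 0 0"}}

```text
time_s: 47.85
tool_pos: [0.6239, -0.1004, 0.322]
eef_rot: [0.112, -3.139, -0.0]
force: [0.7, 0.3, -0.1]
width: 0.0104
gripper_force: 58.6
```

Call:
{"api": "carry_out", "payload": {"motion": "0 -0.001 -0.055 0 0 0; 0 0 -0.055 0 0 0; 0 0 -0.045 0 0 0; 0 0 -0.023 0 0 0; 0 0 -0.01 0 0 0; 0 0 0 0 0 0"}}

```text
time_s: 48.6
tool_pos: [0.6249, -0.1016, 0.1353]
eef_rot: [-0.113, 3.138, -0.0]
force: [0.4, 0.7, -0.1]
width: 0.0105
gripper_force: 58.7
```

Call:
{"api": "carry_out", "payload": {"motion": "0 0 0 0 0 0; 0 0 0 0 0 0; 0 0 0 0 0 0; 0 0 0 0 0 0; 0 0 0.02 0 0 0; 0 0 0.05 0 0 0; 0 0 0.06 0 0 0; 0 0 0.05 0 0 0; -0.05 0 0.02 0 0 0; -0.06 0 0.02 0 0 0; -0.06 0.04 0.02 0 0 0; 0 0.05 0 0 0 0", "hand": 130}}

```text
time_s: 50.1
tool_pos: [0.4627, -0.0195, 0.374]
eef_rot: [-0.106, 3.134, 0.003]
force: [1.6, -0.1, -0.2]
width: 0.0423
gripper_force: 0.0
```

Call:
{"api": "carry_out", "payload": {"motion": "0 0.06 0 0 0 0; 0 0.06 0 0 0 0; 0 0.06 0 0 0 0; 0 0.06 0 0 0 0; 0 0.06 0 0 0 0; 0 0 0 0 0 0; 0 0 0 0 0 0; 0 0 0 0 0 0"}}

```text
time_s: 51.1
tool_pos: [0.4649, 0.2801, 0.3713]
eef_rot: [-0.109, 3.139, 0.001]
force: [-0.4, -0.8, -0.3]
width: 0.0417
gripper_force: 0.0
```

```bash
python3 - <<'E'
from h import *
t=snap('top','top10');c=snap('side','side10'); s=ctrl.state(); print(s['tool_pos'],s['qd'].round(3))
cv2.imwrite('pics/m10.png',np.hstack([cv2.resize(x,(400,400),interpolation=cv2.INTER_CUBIC) for x in (t['color'][90:270,280:460,::-1],c['color'][70:260,130:320,::-1])]))
E
```

```text
[0.46501494 0.28006407 0.37141149] [ 0.002 -0.001  0.001 -0.    -0.002 -0.002]
```

View pics/m10.png

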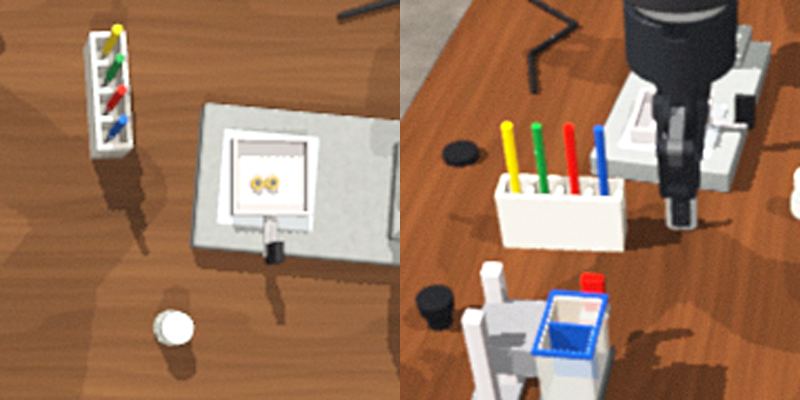

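All four probes stand in the caddy (crop x 505–605, nearly vertical), and the tray with its two nuts is centred on the panel (270,179 vs 267,181). The gate is shut and the arm is clear, so I'm handing in.

```bash
python3 -c "
from bench import ctrl
print(ctrl.close_job())"
```

```text
the job is handed in; nothing more can be done
None
```

The job is handed in with no verdict returned; the last pictures show the gate shut, the tray centred on the stage with the two nuts that fell, all four probes upright in the caddy, and the jar and eyepiece where they were (the loupe and the second reserve nut were not in view).

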